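# Hang and lock a bottle bracket on a slotted bench post

### The arm

A 7-joint arm with a two-finger parallel gripper is mounted at the origin on a cart in front of the work surface, level with it; the furniture and walls round the work are solid. World frame = base frame: x ahead of the robot, y to its left, z up, the work surface at z = 0. Lengths are in m, angles in rad, forces in N, time in s.
With the tool pointing down it reaches from about 0.4 to 0.85 m from the base axis. Payload 4.5 kg.
Tool frame: the origin (TCP) lies between the finger pads; the fingertips stand 17 mm ahead of it and the grasp point (between the pads) lies 2 mm behind it; z points along the fingers, y is the line along which they close (so a half turn about z gives the same grasp; the last joint's range is limited). The gripper opens to 85 mm and grips with 20 to 120 N. Pads are 22 mm wide; open, the fingers measure 114 mm over their backs; the gripper's body (76 mm by 85 mm) begins 54 mm behind the grasp point. The pads swing forward as they close: fully open they stand 13 mm farther back than shut.
Start: joints at [1.349, 0.689, -0.195, 1.565, 0.157, 0.902, -0.215], TCP at [0.158, -0.605, 0.248] pointing down, gripper open.
Joint ranges: [-3.01, 3.01], [-0.46, 2.08], [-1.47, 1.51], [0.13, 2.56], [-1, 4.14], [0.04, 2.09], [-2.66, 2.66]. Speed limits (rad/s): [2.57, 2.57, 3.14, 3.14, 3.14, 3.14, 3.14].

### API

Orientations are given as a unit quaternion [x, y, z, w].
In Python, from bench import manip gives the robot as it stands.
- The arm moves only by the tool move_arm, never from a script. Its argument "deltas" is one flat list of numbers, 7 for each row, row after row: the turn, a rotation vector about the world's x, y, z in rad, then the shift along the world's x, y, z in units of 30 mm (1.0 is 30 mm), then the opening, from -1 (shut) to 1 (fully open). In form: [ax, ay, az, tx, ty, tz, grip, ax, ay, az, tx, ty, tz, grip, ...]. A call has 1 to 12 rows; each row shifts and turns the commanded pose from where the row before left it; what a row does not reach is not made up. A row lasts 1/10 s, in which the tool goes at most 50 mm and 8.59 degrees, less where a joint would pass 70% of its speed; a pose out of reach is approached as far as the arm can. A call is refused whole if a number of a shift passes 1 or a number of a turn 0.15, either way. A call with a gripper value outside its range is refused whole. The fingers move at their own pace and stop on an object; "grip_force" is the grip in N (left out, the last holds). Time passes only in rows, so rows that do not move let the fingers close. It gives the time, the measured TCP pose, the force, the opening and the grip force at its end, in the units of the state.
- manip.get_obs(): the state, without advancing time (a new reading comes with each control period).
- manip.camera(name): name is "scene" or "top" or "wrist"; returns the picture (480x640x3 uint8, red, green, blue); there is no depth.
- manip.get_calibration(name): a dict with "fx", "fy", "cx", "cy" (pixels), "D" ([k1, k2, p1, p2, k3] as OpenCV has them; the pictures are not rectified), "R" (3x3) and "t" (3): a world point X has camera coordinates R X + t. Camera axes: x right, y down, z forward; pixel columns grow to the right and rows downward; lengths in m; the calibration is good to about 2 mm. A picture is of the moment at which its call begins: read the wrist's pose just before it. get_calibration takes no time and is no camera call; for the wrist camera it gives the pose at the moment of the call.
- manip.finish_job(): hands the job in; it is judged then, once.
Trained networks look in the newest picture that a camera, given by its name, has taken for a name from the list of things; names that differ only in an ending like _2 or _b are one class to them, and where a whole thing is asked for, a point or a joint stands for the part that bears it (a point fixed in the world has none). Each returns a list of dicts, best first, with "p" (0 to 1); they miss things now and then, are a little off and sometimes report something else, mostly with a low value. They report only what shows in the picture. A call takes as long as a camera call. They do not tell look-alikes from the thing itself.
- manip.search_frame(camera, name): "rect" ([left, top, right, bottom] in pixels, round what is visible of it).
- manip.mark_of(camera, name): "at" ([column, row] in pixels: a listed point, or the origin of a listed thing).
The state is a dict: "t": time; "q": joint angles; "qvel": joint speeds; "joint_torque": joint torques, N m; "position": TCP position; "ee_rot": TCP orientation; "wrist_force": force on the tool from outside, world axes, zero at the start; "wrist_torque": the same for the moment, N m; "finger_gap": finger opening in m; "finger_force": force on a finger pad.
Only numpy, scipy, OpenCV 4.12 (cv2) and the standard library are available. Lean on these libraries where they do the work, as an engineer would, in place of code of your own. Each camera call takes 0.05 s, during which the arm holds its last target. There are 200 camera calls.

### The job

Hook the loose bottle bracket into the upper pair of slots of the slotted steel post and press it down, feeling your way and never forcing it, until it is fully home and the spring catch has snapped out through its window. Then stand the dropper bottle upright in the bracket's cup, set down gently, and leave the other things on the bench where they lie.

Things in the scene. Friction and masses are not known exactly. Their poses are not given: they have to be found in the camera images.
- bracket: loose bare-aluminium bracket, 0.2-0.35 kg, standing on the bench the way up it hangs: flange plate 64 wide (y), 72 high, 4 thick, an arm, a round cup at the arm's front end. Origin: middle of the lower edge of the flange's back face, the face that goes against the post; x out of that back face (into the post), y left, z up; underside at z = 0
- grip_bar (a point): on the bracket's arm, to be gripped from above across y: arm is a bar 10 wide (y), from z = 22 to 52, from the flange (x = -4) to x = -66 in bracket axes. This point: its middle, bracket x = -40, z = 40 mm
- hooks (a point): midway between the ends of the bracket's two hooks (bracket x = 8, z = 37 mm). Hooks at y = +18 and -18, each 5 thick in y: neck x = 0 to 10.5, z = 50 to 60, end turned down to z = 37 behind a 5.5 mm gap (x = 5.5 to 10.5, slimmer in the last 2 mm)
- lip (a point): middle of the thumb lip along the flange's top, the place to press (bracket x = -14, z = 72 mm): a shelf x = -24 to 0, y = -22 to 22, 4 thick. About 15 to 20 N there is enough; over 40 N, or ramming the hooks, is forcing
- window (a point): centre of the latch window low in the flange's middle (bracket x = 0, z = 11 mm): an opening y = -7 to 7, z = 4 to 18, with a 4 mm high web below it
- cup (a point): centre of the inner floor of the bracket's cup, bracket x = -88, z = 4 mm; the cup is open above, 41 mm wide inside, 24 deep, outside diameter 48
- dropper_bottle: amber dropper bottle with a long black cap, 0.04-0.09 kg, standing; origin at the centre of its underside, z up; body 29 mm in diameter up to 52 mm, cap 15 mm in diameter from 60 to 93 mm
- post: slotted steel post, fixed: foot plate 105 x 120 x 8 mm carrying an upright channel 68 wide (y), 162 high, its front plate 4 thick. Origin: on the bench, on the foot's middle line, under the upright's front face (x = 0; foot from x = -15 to 90); x from front to back (the bracket enters along +x), y left, z up
- top_slots (a point): level with the lower edges of the upper pair of slots, z = 122 mm, front face, foot's middle line. Slots 18 mm either side of the upright's middle, 7 wide (y), upper pair z = 122-150, lower pair 60-88. The upright is clamped anywhere from 9 mm left to 9 mm right of the foot's middle line; this shift is NOT in the reading: find the slots by feel
- home (a point): where the bracket's origin comes when home: post x = 0 to -2 mm, z = 72 mm (y as the upright stands, within 9 mm). The hooks pass the slots with the origin 15 mm higher (z = 87, 3 mm to spare up and down); push in till the flange touches, then 15 mm straight down to a hard stop. Press close to the post, so that it cannot cock
- top_catch (a joint): spring catch of the upper slots: 9 mm wide nose in the middle of the upright's face, z = 77 to 88 mm, sloping top, standing 4.5 mm out. In m: 0 = out, up to 0.006 = pushed back (5 N plus 1 N/mm). The sinking flange pushes it back (10 to 20 N down) and it snaps out through the window when the bracket is home
- flux_jar: bystander: white screw jar, 48 mm in diameter, 29 mm high; origin under its centre
- pick_crimson: bystander: thin soldering pick with a crimson handle lying flat, 9 x 147 x 9 mm, long in its y; origin under the middle
- red_loupe: bystander: loupe with a red rim and handle lying flat, 34 x 102 x 9 mm, long in its y; origin under the middle
There are look-alikes about, which are no part of the job. What is shaped like the dropper_bottle but green is not meant.

How it is judged:
On the way:
1. the bracket hangs in the upper slots, fully home, with the catch out through its window (z of bracket in the frame of post between 0.07 and 0.074 m and x of bracket in the frame of post between -0.004 and 0.002 m and y of bracket in the frame of post between -0.013 and 0.013 m and angle between bracket's own z axis and vertical below 0.08 rad and value of joint top_catch below 0.0015 m), for 0.2 s.
At the end, for the whole second after the job is handed in: Bracket home in the upper slots (underside 70-74 mm up, back within 4 mm of the face, 13 mm of the foot's middle, tilt < 0.08 rad), catch out (< 1.5 mm pushed back), bottle on the cup's floor (within 8 mm of centre, 4 mm of floor, tilt < 0.12 rad), both still (all of step 1 and horizontal distance between dropper_bottle and cup below 0.008 m and z of dropper_bottle in the frame of cup between -0.003 and 0.004 m and angle between dropper_bottle's own z axis and vertical below 0.12 rad and linear speed of each of bracket, dropper_bottle below 0.02 m/s); the robot touches nothing.
It fails at once if the bracket is forced against the post with more than 100 N, all their contacts added up (contact force between bracket and post above 100 N).
It fails at once if the bottle is dropped or rammed into the cup (more than 25 N) (contact force between dropper_bottle and bracket above 25 N).
It fails at once if a bystander is moved more than 30 mm (distance of any of flux_jar, pick_crimson, red_loupe from where it was at the start of the episode above 0.03 m).
It also fails if it takes over 72 s, if anything falls off the work surface, if the arm or the gripper's body presses on something with over 40 N, if the wrist force passes 120 N, or if a joint passes its speed limit or range.

## Working session

There is one attempt and no reset: what is moved stays moved. The work goes in short steps, Python scripts to look and compute and a tool call to move; the robot and the scene stay as the last step left them, time stands still between calls to the robot, and variables do not carry over. Pictures are saved under pics/ and viewed, at most 10 in all, crops included, and the job is handed in when it is done.

Besides the shell and the picture viewer there is one more tool, called as name(argument=value, ...), one argument or row to a line, values as JSON. move_arm: Moves the arm, as the interface text tells. Its arguments: {"type":"object","properties":{"deltas":{"type":"array","items":{"type":"number"}},"grip_force":{"type":"number"}},"required":["deltas"]}

```bash
mkdir -p pics; ls
cat > h.py <<'E'
import numpy as np, cv2
from bench import manip
def ray(cam,px,cal=None):
    c=cal or manip.get_calibration(cam)
    K=np.array([[c['fx'],0,c['cx']],[0,c['fy'],c['cy']],[0,0,1]])
    u=cv2.undistortPoints(np.array([[px]],float),K,np.array(c['D'],float))[0,0]
    R=np.array(c['R']);t=np.array(c['t'])
    return -R.T@t, R.T@np.array([u[0],u[1],1])
def atz(cam,px,z,cal=None):
    o,d=ray(cam,px,cal); return o+d*(z-o[2])/d[2]
def tri(a,b):
    (o1,d1),(o2,d2)=a,b
    A=np.stack([d1,-d2],1); s=np.linalg.lstsq(A,o2-o1,rcond=None)[0]
    p,q=o1+s[0]*d1,o2+s[1]*d2
    return (p+q)/2,np.linalg.norm(p-q)
def proj(cam,X,cal=None):
    c=cal or manip.get_calibration(cam)
    K=np.array([[c['fx'],0,c['cx']],[0,c['fy'],c['cy']],[0,0,1]])
    return cv2.projectPoints(np.array(X,float).reshape(-1,3),cv2.Rodrigues(np.array(c['R'],float))[0],np.array(c['t'],float),K,np.array(c['D'],float))[0][:,0]
def save(im,n): cv2.imwrite('pics/'+n,im[:,:,::-1])
E
python3 - <<'E'
from h import *
o=manip.get_obs(); print(o['t'],o['position'],o['ee_rot'],o['wrist_force'])
for c in['scene','top']:
    im=manip.camera(c); save(im,c+'0.png'); k=manip.get_calibration(c)
    print(c,(-np.array(k['R']).T@k['t']).round(3))
    for n in['bracket','grip_bar','hooks','lip','window','cup','dropper_bottle','post','top_slots','home','flux_jar','pick_crimson','red_loupe']:
        r=manip.mark_of(c,n)
        print(n,[(round(x['p'],2),np.round(x['at'],1).tolist()) for x in r[:3]])
print(manip.get_obs()['t'])
E
```

```text
pics
0.0 [ 0.157919   -0.60407173  0.24747108] [ 9.91829797e-01  1.27564797e-01 -1.88281900e-04 -9.16640029e-04] [-0.55553737 -0.91551107 -0.80822518]
scene [0.295 0.142 0.697]
bracket [(0.85, [284.9, 330.7]), (0.4, [241.3, 305.9])]
grip_bar [(0.95, [307.8, 324.7])]
hooks [(0.55, [280.6, 318.9])]
lip [(0.71, [293.8, 307.5])]
window [(0.55, [283.8, 327.0])]
cup [(0.9, [334.6, 347.6]), (0.22, [373.5, 230.8])]
dropper_bottle [(0.8, [347.5, 269.8]), (0.57, [388.2, 277.8]), (0.56, [294.5, 277.0])]
post [(0.98, [241.3, 302.0])]
top_slots [(0.85, [238.3, 254.2]), (0.34, [355.4, 294.8])]
home [(0.7, [236.5, 274.6])]
flux_jar [(0.78, [286.7, 228.4])]
pick_crimson [(0.56, [354.5, 294.2])]
red_loupe [(0.5, [375.3, 229.0])]
top [ 0.398 -0.374  0.934]
bracket [(0.91, [253.7, 262.1])]
grip_bar [(0.97, [252.8, 278.7]), (0.34, [363.0, 208.0])]
hooks [(0.61, [254.4, 252.4])]
lip [(0.71, [248.3, 263.3])]
window [(0.95, [254.9, 257.6])]
cup [(0.76, [257.3, 306.7]), (0.52, [250.9, 254.1])]
dropper_bottle [(0.78, [312.7, 241.8]), (0.73, [343.7, 276.3]), (0.56, [352.7, 313.2])]
post [(0.72, [266.9, 214.2])]
top_slots [(0.61, [259.6, 192.1])]
home [(0.57, [361.2, 205.3])]
flux_jar [(0.8, [365.1, 206.3])]
pick_crimson [(0.49, [315.2, 297.6]), (0.37, [255.6, 278.9])]
red_loupe [(0.69, [398.5, 277.4])]
1.4
```

View pics/scene0.png

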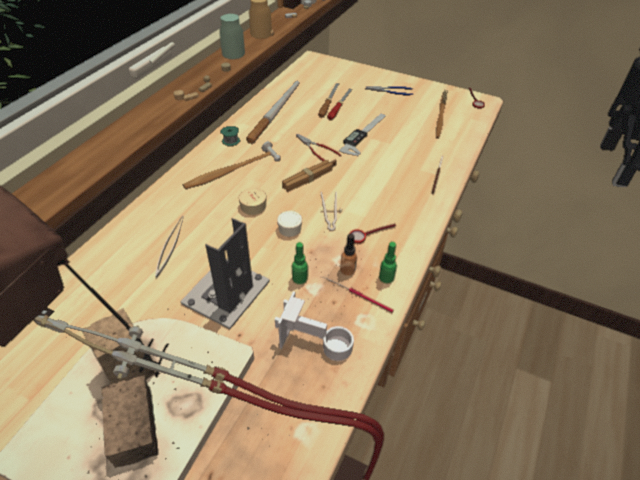

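View pics/top0.png

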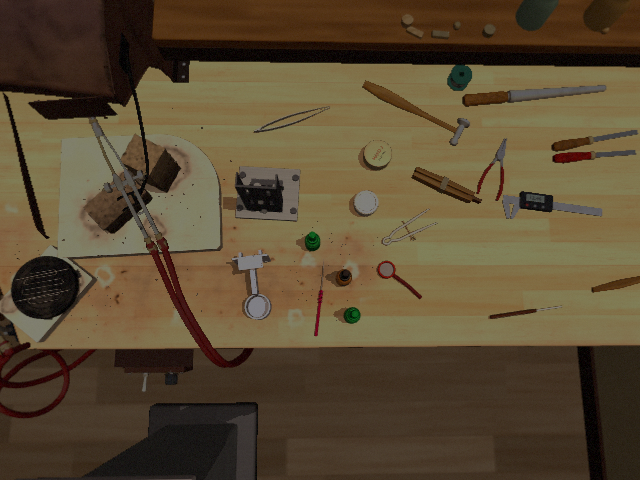

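Run:
```python
from h import *
S=lambda p:ray('scene',p); T=lambda p:ray('top',p)
for n,a,b in[('grip',(307.8,324.7),(252.8,278.7)),('hooks',(280.6,318.9),(254.4,252.4)),('lip',(293.8,307.5),(248.3,263.3)),('window',(283.8,327),(254.9,257.6)),('cup',(334.6,347.6),(257.3,306.7)),('bracket',(284.9,330.7),(253.7,262.1)),('bottle',(347.5,269.8),(343.7,276.3)),('post',(241.3,302),(266.9,214.2)),('topslots',(238.3,254.2),(259.6,192.1)),('jar',(286.7,228.4),(365.1,206.3))]:
    p,e=tri(S(a),T(b)); print(n,p.round(4),round(e,4))
for p in[(237,167),(299,169),(298,221),(235,219)]: print(p,atz('top',p,.008).round(3))
for p in[(182,301),(230,325),(269,284)]: print('sc',p,atz('scene',p,.008).round(3))
a=cv2.imread('pics/top0.png')[150:330,220:380]; a=cv2.resize(a,None,fx=3.3,fy=3.3,interpolation=3)
b=cv2.imread('pics/scene0.png')[210:370,175:325]; b=cv2.resize(b,None,fx=3.3,fy=3.3,interpolation=3)
h=max(a.shape[0],b.shape[0]); 
c=np.zeros((600,1100,3),np.uint8); c[:a.shape[0],:a.shape[1]]=a; c[:b.shape[0],540:540+b.shape[1]]=b
cv2.imwrite('pics/c1.png',cv2.resize(c,(800,436)))
```

```text
grip [ 0.4998 -0.264   0.0391] 0.0001
hooks [ 0.5505 -0.2641  0.0224] 0.0019
lip [ 0.5225 -0.2601  0.0751] 0.0011
window [ 0.5439 -0.2629  0.005 ] 0.0008
cup [ 0.4523 -0.2686  0.    ] 0.0024
bracket [ 0.5378 -0.2598  0.0015] 0.0036
bottle [ 0.5068 -0.4341 -0.0069] 0.0051
post [ 0.6356 -0.282  -0.0066] 0.006
topslots [ 0.6368 -0.2833  0.1177] 0.0084
jar [ 0.6522 -0.4766 -0.0042] 0.0067
(237, 167) [ 0.725 -0.224  0.008]
(299, 169) [ 0.721 -0.346  0.008]
(298, 221) [ 0.616 -0.345  0.008]
(235, 219) [ 0.619 -0.223  0.008]
sc (182, 301) [ 0.723 -0.228  0.008]
sc (230, 325) [ 0.623 -0.224  0.008]
sc (269, 284) [ 0.61  -0.329  0.008]
```

View pics/c1.png

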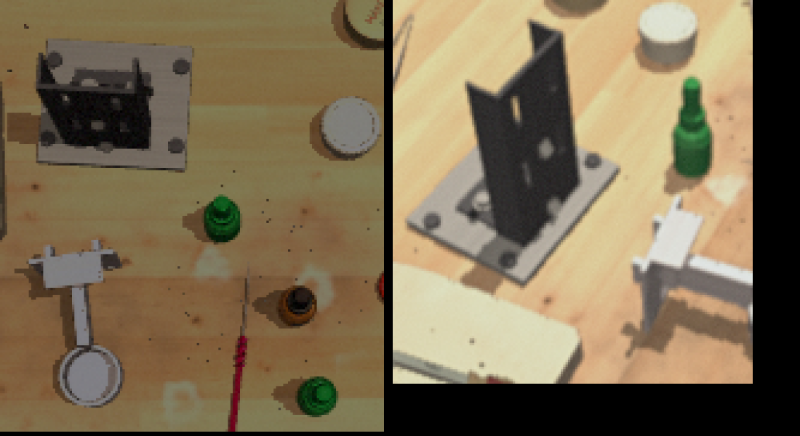

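The wanted bottle is the amber one, at scene (347,270) and top (344,276). The look-alikes are the green bottles at scene (300,277) and (388,278), top (313,242) and (352,313). The crop confirms that the amber one is the brown bottle with the black cap. The post faces the robot, with its front at x≈0.63, and the bracket stands ahead of it at y≈-0.264.

move_arm(
  deltas=[0,0,-0.018,0.94,0.94,0,1,0,0,-0.018,0.94,0.94,0,1,0,0,-0.018,0.94,0.94,0,1,0,0,-0.018,0.94,0.94,0,1,0,0,-0.018,0.94,0.94,0,1,0,0,-0.018,0.94,0.94,0,1,0,0,-0.018,0.94,0.94,0,1,0,0,-0.018,0.94,0.94,0,1,0,0,-0.018,0.94,0.94,0,1,0,0,-0.018,0.94,0.94,0,1,0,0,-0.018,0.94,0.94,0,1,0,0,-0.018,0.94,0.94,0,1],
)

```text
t: 2.6
position: [0.4977, -0.265, 0.2485]
ee_rot: [1.0, 0.02, 0.0, 0.0]
wrist_force: [1.1, -0.6, -0.8]
finger_gap: 0.0855
finger_force: 0.0
```

```bash
cat > look.py <<'E'
from h import *
import sys
tag=sys.argv[1]; names=sys.argv[2:]
o=manip.get_obs(); print(o['t'],o['position'].round(4),o['ee_rot'].round(4),o['wrist_force'].round(2),o['finger_gap'])
im=manip.camera('wrist'); cal=manip.get_calibration('wrist'); save(im,tag+'.png')
print('cam',(-np.array(cal['R']).T@cal['t']).round(4))
Z=dict(bracket=0,grip_bar=.04,hooks=.037,lip=.072,window=.011,cup=.004,dropper_bottle=0,post=0,top_slots=.122,home=.072)
for n in names:
    for x in manip.mark_of('wrist',n)[:3]: print(n,round(x['p'],2),np.round(x['at'],1),atz('wrist',x['at'],Z[n],cal).round(4))
E
python3 look.py w1 bracket grip_bar hooks lip window cup dropper_bottle post top_slots
```

```text
2.6 [ 0.4977 -0.265   0.2485] [9.998e-01 1.960e-02 2.000e-04 1.000e-04] [ 1.1  -0.6  -0.82] 0.08545410829542172
cam [ 0.5737 -0.2552  0.3745]
bracket 0.69 [310.6 165. ] [ 0.5455 -0.247   0.    ]
bracket 0.65 [314.1 157.4] [ 0.5531 -0.2502  0.    ]
grip_bar 0.91 [313.7 210.9] [ 0.5069 -0.2526  0.04  ]
hooks 0.77 [313.9 159.9] [ 0.5529 -0.2506  0.037 ]
lip 0.76 [318.4 185.6] [ 0.5346 -0.2557  0.072 ]
window 0.57 [313.1 163.8] [ 0.5476 -0.2497  0.011 ]
window 0.24 [314.8 210.4] [ 0.5017 -0.2535  0.011 ]
cup 0.77 [322.3 248.9] [ 0.4595 -0.2633  0.004 ]
cup 0.57 [314.9 187.3] [ 0.5239 -0.2524  0.004 ]
dropper_bottle 0.97 [478.8 204.5] [ 0.5143 -0.422   0.    ]
dropper_bottle 0.9 [479.7 270.1] [ 0.443 -0.435  0.   ]
dropper_bottle 0.75 [433.9 132.7] [ 0.5827 -0.3662  0.    ]
post 0.58 [341.2  58.5] [ 0.6445 -0.2712  0.    ]
top_slots 0.8 [354.5  18.2] [ 0.6445 -0.2727  0.122 ]
```

View pics/w1.png

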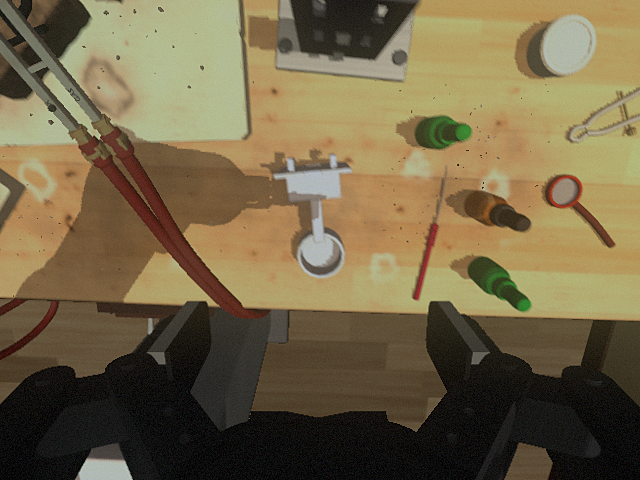

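```bash
sed -i "s/^im=manip.*/cal=manip.get_calibration('wrist'); im=manip.camera('wrist'); save(im,tag+'.png')/" look.py; python3 look.py w2 bracket grip_bar hooks lip cup dropper_bottle post top_slots
python3 - <<'E'
from h import *
S=lambda p:ray('scene',p); T=lambda p:ray('top',p)
# amber bottle rects and green bottles
for c in['scene','top','wrist']:
    manip.camera(c)
    for n in ['dropper_bottle','flux_jar']:
        for x in manip.mark_of(c,n)[:3]: print(c,n,np.round(x['at'],1),atz(c,x['at'],0).round(4))
    for n in ['cup','grip_bar']:
        x=manip.mark_of(c,n)[0]; print(c,n,atz(c,x['at'],.004 if n=='cup' else .04).round(4))
    for p in {'scene':[(182,301),(230,325),(269,284)],'top':[(298,221),(235,219)],'wrist':[(276,67),(405,79)]}[c]: print('foot',atz(c,p,.008).round(4))
E
```

```text
3.1 [ 0.4957 -0.2675  0.2484] [ 9.998e-01  1.880e-02 -2.000e-04  2.000e-04] [-0.21 -0.24  0.13] 0.0852049840058129
cam [ 0.5659 -0.2656  0.3737]
bracket 0.75 [311.2 164.5] [ 0.5356 -0.2599  0.    ]
grip_bar 0.6 [314.  210.4] [ 0.4973 -0.2644  0.04  ]
grip_bar 0.52 [352.2  15.2] [ 0.6587 -0.2897  0.04  ]
hooks 0.58 [311.4 154.4] [ 0.5475 -0.2603  0.037 ]
hooks 0.47 [314.2 207. ] [ 0.4999 -0.2645  0.037 ]
lip 0.85 [314.3 186.4] [ 0.5239 -0.2641  0.072 ]
cup 0.59 [317.4 245.3] [ 0.4527 -0.2692  0.004 ]
dropper_bottle 0.9 [430.6 131.7] [ 0.5716 -0.3755  0.    ]
dropper_bottle 0.72 [475.  200.1] [ 0.5062 -0.4294  0.    ]
dropper_bottle 0.64 [476.1 266.1] [ 0.4344 -0.442   0.    ]
post 0.76 [339.6  56.5] [ 0.6352 -0.283   0.    ]
top_slots 0.86 [352.4  14.6] [ 0.6362 -0.2839  0.122 ]
top_slots 0.51 [344.9  38.2] [ 0.623 -0.28   0.122]
scene dropper_bottle [297.8 276.7] [ 0.5756 -0.3725 -0.    ]
scene dropper_bottle [383.8 275. ] [ 0.4382 -0.4477  0.    ]
scene dropper_bottle [348.5 268.8] [ 0.5016 -0.4319  0.    ]
scene cup [ 0.455  -0.2641  0.004 ]
scene grip_bar [ 0.4968 -0.26    0.04  ]
foot [ 0.7226 -0.2283  0.008 ]
foot [ 0.6228 -0.2244  0.008 ]
foot [ 0.6096 -0.3286  0.008 ]
top dropper_bottle [312.8 242.7] [ 0.5743 -0.3736  0.    ]
top dropper_bottle [353.3 312.6] [ 0.4392 -0.4506  0.    ]
top dropper_bottle [343.8 276.8] [ 0.5075 -0.4333  0.    ]
top flux_jar [365.4 205. ] [ 0.6504 -0.4777  0.    ]
top cup [ 0.4503 -0.2765  0.004 ]
top grip_bar [ 0.4968 -0.2656  0.04  ]
foot [ 0.6156 -0.3448  0.008 ]
foot [ 0.6193 -0.2232  0.008 ]
wrist dropper_bottle [478.2 269.5] [ 0.432  -0.4437  0.    ]
wrist dropper_bottle [428.4 132.7] [ 0.5718 -0.3719  0.    ]
wrist dropper_bottle [477.8 203.7] [ 0.5039 -0.4316  0.    ]
wrist flux_jar [548.3  49.9] [ 0.6505 -0.4747  0.    ]
wrist cup [ 0.4522 -0.2677  0.004 ]
wrist grip_bar [ 0.4984 -0.2635  0.04  ]
foot [ 0.6236 -0.2234  0.008 ]
foot [ 0.6183 -0.3423  0.008 ]
```

Run:
```python
import cv2,numpy as np
i=cv2.imread('pics/w2.png'); a=cv2.resize(i[140:290,260:380],None,fx=3.6,fy=3.6,interpolation=3); b=cv2.resize(i[0:100,260:430],None,fx=2.1,fy=2.1,interpolation=3)
b=np.clip(b.astype(float)*1.8,0,255).astype(np.uint8)
c=np.zeros((545,795,3),np.uint8); c[:a.shape[0],:a.shape[1]]=a; c[:b.shape[0],435:435+b.shape[1]]=b; cv2.imwrite('pics/c2.png',c)
```

```text
(no output)
```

View pics/c2.png

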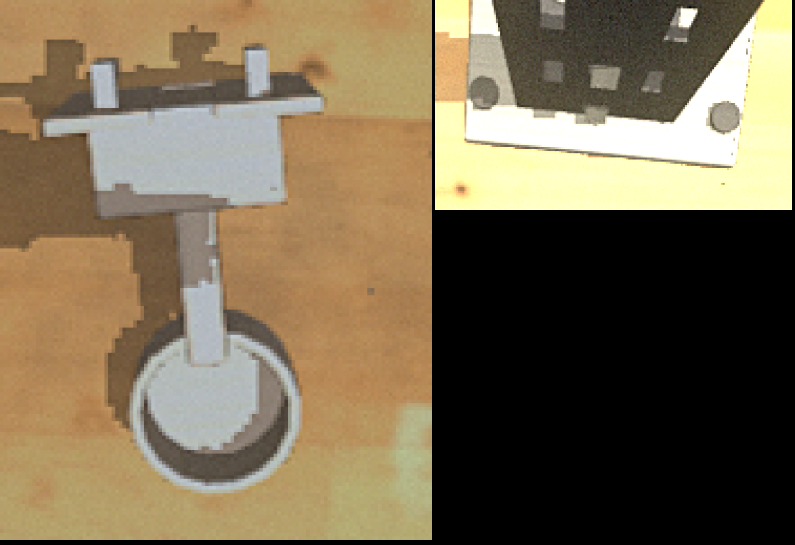

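Run:
```python
from h import *
cal=manip.get_calibration('wrist')
def s(n,a,b,z):
    A,B=[atz('wrist',p,z,cal) for p in(a,b)]; d=A-B
    print(n,A.round(4),B.round(4),'mid',((A+B)/2).round(4),'len',np.linalg.norm(d).round(4),'yaw',np.arctan2(-d[0],d[1]).round(3))
c=lambda x,y:(x/3.6+260-.4,y/3.6+140-.4)
e=lambda x,y:(260+(x-435)/2.1-.3,y/2.1-.3)
s('flange',c(44,122),c(322,97),.072)
s('lipfront',c(98,216),c(286,201),.070)
s('hooks',c(104,63),c(256,47),.060)
s('upr',e(518,106),e(675,122),.008)
s('foot',e(467,138),e(733,162),.008)
s('slots1',e(543,26),e(677,38),.060)
print([atz('wrist',c(216,412),.028,cal).round(4)])
```

```text
flange [ 0.5339 -0.2279  0.072 ] [ 0.542  -0.2902  0.072 ] mid [ 0.538  -0.2591  0.072 ] len 0.0628 yaw 0.128
lipfront [ 0.5126 -0.2403  0.07  ] [ 0.5179 -0.2836  0.07  ] mid [ 0.5153 -0.2619  0.07  ] len 0.0436 yaw 0.12
hooks [ 0.5467 -0.2403  0.06  ] [ 0.5517 -0.2753  0.06  ] mid [ 0.5492 -0.2578  0.06  ] len 0.0354 yaw 0.142
upr [ 0.6385 -0.2443  0.008 ] [ 0.6349 -0.3123  0.008 ] mid [ 0.6367 -0.2783  0.008 ] len 0.0681 yaw -0.052
foot [ 0.6249 -0.2224  0.008 ] [ 0.62  -0.339  0.008] mid [ 0.6224 -0.2807  0.008 ] len 0.1166 yaw -0.043
slots1 [ 0.6549 -0.2554  0.06  ] [ 0.653 -0.304  0.06 ] mid [ 0.654  -0.2797  0.06  ] len 0.0486 yaw -0.039
[array([ 0.4521, -0.2703,  0.028 ])]
```

move_arm(
  deltas=[0,0,0.029,0,0.03,-1,1,0,0,0.029,0,0.03,-1,1,0,0,0.029,0,0.03,-1,1,0,0,0,0,0,-0.9,1,0,0,0,0,0,-0.9,1,0,0,0,0,0,-0.8,1,0,0,0,0,0,-0.8,1,0,0,0,0,0,-0.6,1,0,0,0,0,0,0,1],
  grip_force=40,
)

```text
t: 5.2
position: [0.4952, -0.2628, 0.0362]
ee_rot: [0.998, 0.064, -0.002, -0.001]
wrist_force: [-1.5, 0.8, 0.1]
finger_gap: 0.0855
finger_force: 0.0
```

move_arm(
  deltas=[0,0,0,0,0,0,-0.5,0,0,0,0,0,0,-1,0,0,0,0,0,0,-1,0,0,0,0,0,0,-1,0,0,0,0,0,0,-1,0,0,0,0,0,0,-1,0,0,0,0,0,0,-1,0,0,0,0,0,0,-1,0,0,0,0,0,0,-1],
  grip_force=90,
)

```text
t: 6.1
position: [0.497, -0.2639, 0.0391]
ee_rot: [0.998, 0.063, 0.001, 0.0]
wrist_force: [-0.9, 0.4, 5.8]
finger_gap: 0.0087
finger_force: 88.6
```

move_arm(
  deltas=[0,0,0,0,0,0.3,-1,0,0,0,0,0,0.6,-1,0,0,-0.02,0.1,0,0.7,-1,0,0,-0.03,0.3,-0.07,0.7,-1,0,0,-0.03,0.5,-0.1,0.6,-1,0,0,-0.03,0.5,-0.1,0,-1,0,0,-0.03,0.5,-0.1,0,-1,0,0,-0.026,0.4,0,0,-1,0,0,0,0,0,0,-1,0,0,0,0,0,0,-1],
)

```text
t: 7.1
position: [0.5646, -0.2743, 0.1251]
ee_rot: [1.0, -0.019, -0.001, -0.0]
wrist_force: [0.1, -1.1, -2.7]
finger_gap: 0.0083
finger_force: 87.8
```

```bash
python3 look.py w3 top_slots
python3 - <<'E'
from h import *
import cv2
s=manip.camera('scene'); save(s,'s3.png'); t=manip.camera('top'); save(t,'t3.png'); w=cv2.imread('pics/w3.png')
for c in('scene','top','wrist'):
  for n in('hooks','lip','grip_bar','window','cup','top_slots'):
    for x in manip.mark_of(c,n)[:1]: print(c,n,round(x['p'],2),np.round(x['at'],1))
a=cv2.resize(s[210:360,190:350,::-1],None,fx=2.5,fy=2.5,interpolation=3); b=cv2.resize(w[0:240,200:440],(390,390),interpolation=3)
c=np.zeros((400,800,3),np.uint8); c[:a.shape[0],:400]=a; c[:390,405:795]=b; cv2.imwrite('pics/c3.png',c)
E
```

```text
7.1 [ 0.5646 -0.2743  0.1251] [ 9.998e-01 -1.910e-02 -9.000e-04 -3.000e-04] [ 0.06 -1.07 -2.72] 0.0083110571468333
cam [ 0.6349 -0.278   0.2503]
top_slots 0.58 [334.7 132.8] [ 0.6347 -0.2834  0.122 ]
scene hooks 0.92 [248.2 262.3]
scene lip 0.6 [257.7 246.6]
scene grip_bar 0.62 [273.5 269.6]
scene window 0.92 [253.  271.6]
scene cup 0.62 [299.  300.1]
scene top_slots 0.82 [236.2 257.1]
top grip_bar 0.97 [254.2 231.5]
top window 0.88 [255.1 213.2]
top cup 0.57 [256.3 264.2]
top top_slots 0.84 [259.5 194.5]
wrist hooks 0.96 [319.9 196.3]
wrist lip 0.64 [322.1 298.4]
wrist grip_bar 0.79 [314.3 321.7]
wrist window 0.94 [315.6 204.1]
wrist cup 0.94 [316.7 372.3]
wrist top_slots 0.58 [334.7 132.8]
```

View pics/c3.png

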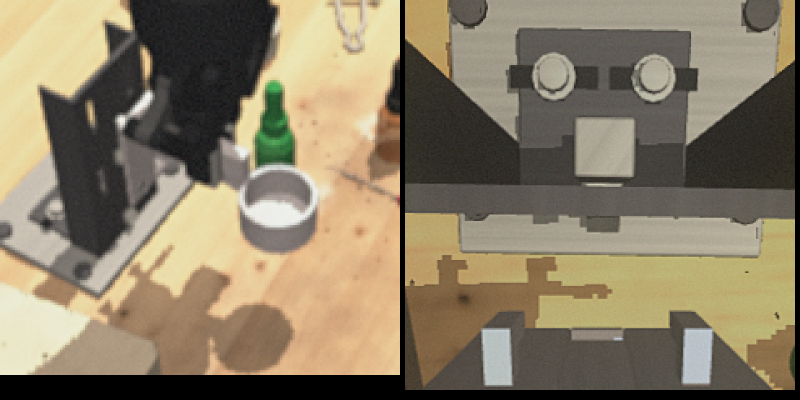

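Run:
```python
from h import *
i=cv2.imread('pics/w3.png'); cal=manip.get_calibration('wrist')
g=cv2.cvtColor(i,6).astype(int)
print(g[105:140:2,300]); 
print(g[123,60:640:10])
cv2.imwrite('pics/w3c.png',cv2.resize(i[60:270,:],(800,262)))
```

```text
[ 64  68  62  62  58  92  93  93  87  95  91  95  92  92 140 157 155 161]
[187 187 191 189 187 183 190 189 187 188 192 189  93  85  83  90  87  85
  88  88  88  88  89  93  95  88  94  94  92  99  99  99  96  91  90  93
  91  96  91  99  95  94 163 165 166 168 168 172 173 164 169 166 116 114
  74  78  76 177]
```

View pics/w3c.png

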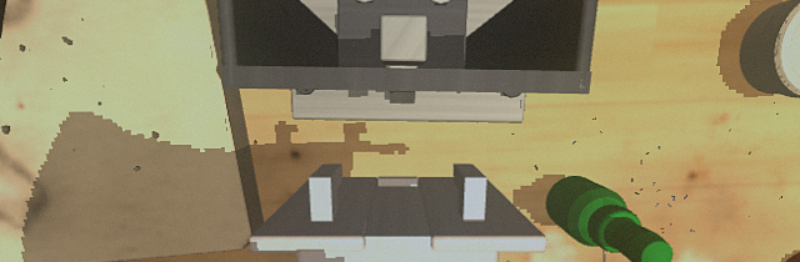

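Run:
```python
from h import *
i=cv2.imread('pics/w3.png'); cal=manip.get_calibration('wrist')
g=cv2.GaussianBlur(cv2.cvtColor(i,6),(3,3),0).astype(int)
def rowedge(c,r0,r1): d=np.diff(g[r0:r1,c]); return r0+abs(d).argmax()+.5
def coledge(r,c0,c1): d=np.diff(g[r,c0:c1]); return c0+abs(d).argmax()+.5
b=[(c,rowedge(c,120,140)) for c in (190,200,250,270,400,430,455,465)]
t=[(c,rowedge(c,105,122)) for c in (200,250,270,360,430,455)]
print(b,t); pb=np.polyfit(*zip(*b),1)
L=np.median([coledge(r,160,195) for r in range(119,127)]);R=np.median([coledge(r,455,490) for r in range(119,132)])
A,B=[atz('wrist',(c,np.polyval(pb,c)),.162,cal) for c in(L,R)]; d=A-B
print(L,R,'upright front',A.round(4),B.round(4),((A+B)/2).round(4),np.linalg.norm(d).round(4),'yaw',np.arctan2(-d[0],d[1]).round(4))
hl=[np.median([coledge(r,a,b) for r in range(205,230,3)]) for a,b in((240,255),(258,274),(362,377),(382,396))]
print(hl)
z=manip.get_obs()['position'][2]-.039+.060
P=[atz('wrist',(c,219.5),z,cal) for c in hl]; print(np.array(P).round(4),np.mean(P,0).round(4))
# flange top edge back (crop strip at rows 238-250 => px ~251)
f=[(c,rowedge(c,238,256)) for c in (215,230,280,290,350,400,420)]; print(f)
pf=np.polyfit(*zip(*f[:7]),1); A,B=[atz('wrist',(c,np.polyval(pf,c)),z+.012,cal) for c in(200,436)]; d=A-B; print('flange',A.round(4),B.round(4),np.linalg.norm(d).round(4),'yaw',np.arctan2(-d[0],d[1]).round(4))
```

```text
[(190, np.float64(132.5)), (200, np.float64(130.5)), (250, np.float64(133.5)), (270, np.float64(131.5)), (400, np.float64(133.5)), (430, np.float64(134.5)), (455, np.float64(134.5)), (465, np.float64(134.5))] [(200, np.float64(112.5)), (250, np.float64(112.5)), (270, np.float64(113.5)), (360, np.float64(114.5)), (430, np.float64(115.5)), (455, np.float64(116.5))]
176.0 472.5 upright front [ 0.6375 -0.2454  0.162 ] [ 0.6341 -0.3142  0.162 ] [ 0.6358 -0.2798  0.162 ] 0.0689 yaw -0.0493
[np.float64(247.5), np.float64(264.5), np.float64(370.5), np.float64(388.5)]
[[ 0.6124 -0.2568  0.1463]
 [ 0.6123 -0.2618  0.1463]
 [ 0.611  -0.2926  0.1463]
 [ 0.6108 -0.2978  0.1463]] [ 0.6116 -0.2773  0.1463]
[(215, np.float64(249.5)), (230, np.float64(249.5)), (280, np.float64(249.5)), (290, np.float64(249.5)), (350, np.float64(248.5)), (400, np.float64(248.5)), (420, np.float64(248.5))]
flange [ 0.6074 -0.246   0.1583] [ 0.6054 -0.3083  0.1583] 0.0623 yaw -0.0326
```

move_arm(
  deltas=[0,0,-0.017,0,-0.017,0.03,-1,0,0,0,0.25,-0.012,0,-1,0,0,0,0.25,-0.012,0,-1,0,0,0,0,0,0,-1,0,0,0,0,0,0,-1],
)

```text
t: 8.7
position: [0.5809, -0.2757, 0.1261]
ee_rot: [1.0, -0.028, 0.0, -0.0]
wrist_force: [-1.0, 0.3, -1.7]
finger_gap: 0.0084
finger_force: 87.8
```

move_arm(
  deltas=[0,0,0,0.1,-0.005,0,-1,0,0,0,0.1,-0.005,0,-1,0,0,0,0,0,0,-1,0,0,0,0,0,0,-1],
)

```text
t: 9.1
position: [0.5866, -0.2762, 0.1262]
ee_rot: [1.0, -0.028, -0.0, 0.0]
wrist_force: [-0.7, 0.5, -2.3]
finger_gap: 0.0085
finger_force: 87.7
```

```bash
python3 look.py w4
python3 - <<'E'
import cv2
i=cv2.imread('pics/w4.png'); cv2.imwrite('pics/w4c.png',cv2.resize(i[60:270,130:510],(760,420)))
E
```

```text
9.1 [ 0.5866 -0.2762  0.1262] [ 0.9996 -0.028  -0.      0.    ] [-0.69  0.52 -2.31] 0.008456235007725422
cam [ 0.6567 -0.2811  0.2516]
```

View pics/w4c.png

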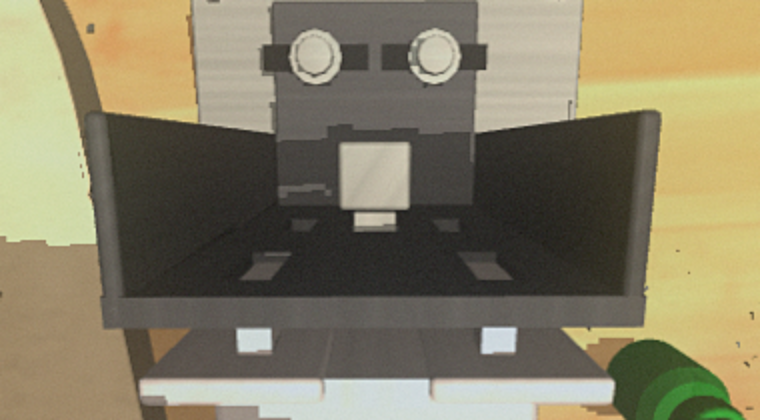

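move_arm(
  deltas=[0,0,0,0.07,-0.0035,0,-1,0,0,0,0.07,-0.0035,0,-1,0,0,0,0,0,0,-1],
)

```text
t: 9.45
position: [0.5913, -0.2763, 0.1263]
ee_rot: [1.0, -0.028, 0.0, 0.0]
wrist_force: [0.6, 0.4, -2.5]
finger_gap: 0.0089
finger_force: 87.7
```

move_arm(
  deltas=[0,0,0,0.07,-0.0035,0,-1,0,0,0,0,0,0,-1],
)

```text
t: 9.65
position: [0.5933, -0.2765, 0.1262]
ee_rot: [1.0, -0.028, 0.0, 0.0]
wrist_force: [-0.9, -0.1, -1.6]
finger_gap: 0.0087
finger_force: 87.7
```

move_arm(
  deltas=[0,0,0,0.07,-0.0035,0,-1,0,0,0,0,0,0,-1],
)

```text
t: 9.85
position: [0.5942, -0.2767, 0.126]
ee_rot: [1.0, -0.028, -0.001, -0.0]
wrist_force: [-3.2, 0.4, -2.0]
finger_gap: 0.0086
finger_force: 88.0
```

move_arm(
  deltas=[0,0,0,0.04,-0.002,0,-1,0,0,0,0,0,0,-1],
)

```text
t: 10.05
position: [0.5942, -0.2767, 0.1259]
ee_rot: [1.0, -0.028, -0.002, -0.0]
wrist_force: [-4.6, 0.5, -0.5]
finger_gap: 0.0086
finger_force: 88.3
```

move_arm(
  deltas=[0,0,0,0,0,-0.06,-1,0,0,0,0,0,-0.06,-1,0,0,0,0,0,0,-1],
)

```text
t: 10.35
position: [0.5939, -0.277, 0.1226]
ee_rot: [1.0, -0.028, -0.002, -0.0]
wrist_force: [-5.4, 0.6, 2.2]
finger_gap: 0.0091
finger_force: 88.5
```

move_arm(
  deltas=[0,0,0,0,0,-0.06,-1,0,0,0,0,0,-0.06,-1,0,0,0,0,0,0,-1],
)

```text
t: 10.65
position: [0.5936, -0.2772, 0.1193]
ee_rot: [1.0, -0.029, -0.002, 0.0]
wrist_force: [-5.8, 1.3, 4.5]
finger_gap: 0.0087
finger_force: 88.8
```

move_arm(
  deltas=[0,0,0,0,0,-0.06,-1,0,0,0,0,0,-0.06,-1,0,0,0,0,0,0,-1],
)

```text
t: 10.95
position: [0.5928, -0.2768, 0.1147]
ee_rot: [1.0, -0.029, -0.003, -0.0]
wrist_force: [-5.5, 0.5, -2.0]
finger_gap: 0.0088
finger_force: 88.1
```

move_arm(
  deltas=[0,0,0,0,0,-0.06,-1,0,0,0,0,0,-0.04,-1,0,0,0,0,0,0,-1],
)

```text
t: 11.25
position: [0.5942, -0.2768, 0.1118]
ee_rot: [1.0, -0.028, -0.002, -0.0]
wrist_force: [-4.8, 0.2, -1.3]
finger_gap: 0.0087
finger_force: 88.9
```

move_arm(
  deltas=[0,0,0,0,0,-0.06,-1,0,0,0,0,0,-0.04,-1,0,0,0,0,0,0,-1],
)

```text
t: 11.55
position: [0.5943, -0.2769, 0.1109]
ee_rot: [1.0, -0.028, -0.002, -0.0]
wrist_force: [-9.6, 2.4, 11.2]
finger_gap: 0.0086
finger_force: 90.9
```

move_arm(
  deltas=[0,0,0,-0.04,0,0.08,-1,0,0,0,0,0,0,0,0,0,0,0,0,0,0.3,0,0,0,0,0,0,0.5,0,0,0,0,0,0,0.5,0,0,0,0,0,0,0.5,0,0,0,0,0,0.8,0.5,0,0,0,0,0,1,0.5,0,0,0,0,0,1,-1,0,0,0,0,0,0,-1],
  grip_force=40,
)

```text
t: 12.55
position: [0.5979, -0.278, 0.2004]
ee_rot: [1.0, -0.028, 0.004, 0.002]
wrist_force: [0.6, -0.2, -0.0]
finger_gap: 0.0364
finger_force: 0.0
```

```bash
python3 look.py w5
python3 - <<'E'
from h import *
i=cv2.imread('pics/w5.png'); s=manip.camera('scene')
S={n:[(round(x['p'],2),np.round(x['at'],1)) for x in manip.mark_of('scene',n)[:1]] for n in('lip','cup','window','grip_bar')}; print(S)
manip.camera('wrist')
for n,z in(('lip',.144),('cup',.076),('grip_bar',.112)):
  for x in manip.mark_of('wrist',n)[:1]:
    print(n,round(x['p'],2),atz('wrist',x['at'],z).round(4), tri(ray('wrist',x['at']),ray('scene',S[n][0][1])) if S[n] else '')
a=cv2.resize(s[210:330,190:350,::-1],(400,300),interpolation=3); b=cv2.resize(i[0:480,100:540],(395,430))
c=np.zeros((430,800,3),np.uint8); c[:300,:400]=a; c[:,405:]=b; cv2.imwrite('pics/c5.png',c)
E
```

```text
12.55 [ 0.5979 -0.278   0.2004] [ 0.9996 -0.0282  0.0044  0.0017] [ 0.63 -0.17 -0.03] 0.036353546431318114
cam [ 0.6669 -0.2824  0.3265]
{'lip': [(0.78, array([243.2, 250.1]))], 'cup': [(0.79, array([281.8, 294.5]))], 'window': [(0.65, array([239.3, 270.7]))], 'grip_bar': [(0.62, array([256.8, 265.4]))]}
lip 0.85 [ 0.6211 -0.2809  0.144 ] (array([ 0.61929571, -0.28077471,  0.13625725]), np.float64(0.0003894700210983796))
cup 0.69 [ 0.5515 -0.2738  0.076 ] (array([ 0.55078118, -0.27388814,  0.07464755]), np.float64(0.00021709698537047568))
```

View pics/c5.png

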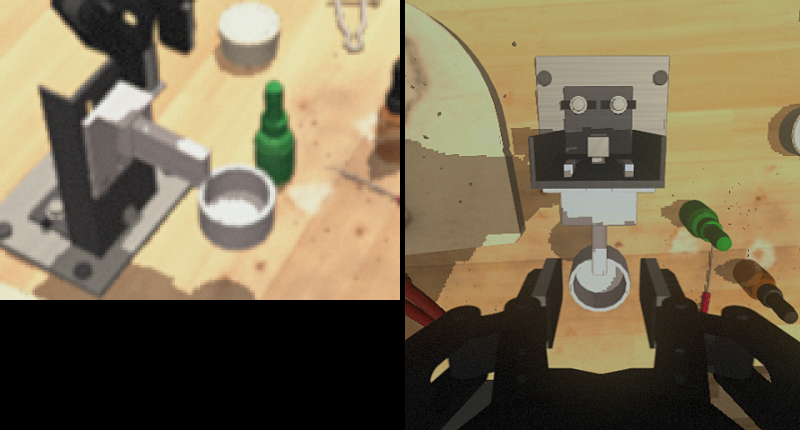

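move_arm(
  deltas=[0,0,0,0.4,0,0,-1,0,0,0,0.4,0,0,-1,0,0,0,0,0,0,-1,0,0,0,0,0,0,-1,0,0,0,0,0,-0.5,-1,0,0,0,0,0,-0.5,-1,0,0,0,0,0,-0.1,-1,0,0,0,0,0,0,-1],
)

```text
t: 13.85
position: [0.6177, -0.2765, 0.1613]
ee_rot: [1.0, -0.028, -0.002, -0.0]
wrist_force: [0.7, 0.7, 0.7]
finger_gap: 0.0003
finger_force: 0.0
```

move_arm(
  deltas=[0,0,0,0,0,-0.1,-1,0,0,0,0,0,-0.1,-1,0,0,0,0,0,0,-1],
)

```text
t: 14.15
position: [0.6186, -0.2768, 0.1601]
ee_rot: [1.0, -0.028, 0.0, 0.0]
wrist_force: [-8.1, 2.4, 21.4]
finger_gap: -0.0003
finger_force: 10.6
```

move_arm(
  deltas=[0,0,0,0,0,0.6,-1,0,0,0,0,0,1,-1,0,0,0,0,0,1,0.2,0,0,0,-0.5,-0.7,0.4,0.2,0,0,0,-0.6,-0.9,0,0.2,0,0,0,-0.7,-0.9,0,0.2,0,0,0,-0.7,-0.9,0,0.2,0,0,0,-0.7,-0.9,0,0.2,0,0,0,-0.6,-0.9,0,0.2,0,0,0,0,0,0,0.2,0,0,0,0,0,0,0.2],
)

```text
t: 15.25
position: [0.5043, -0.4333, 0.2464]
ee_rot: [1.0, -0.029, -0.0, -0.0]
wrist_force: [1.3, 1.6, 1.1]
finger_gap: 0.0516
finger_force: 0.0
```

```bash
python3 look.py w6 dropper_bottle
python3 - <<'E'
from h import *
for r in manip.search_frame('wrist','dropper_bottle')[:3]: print(r['p'],np.round(r['rect']))
manip.camera('scene')
for r in manip.search_frame('scene','dropper_bottle')[:3]: print(r['p'],np.round(r['rect']))
for n in('bracket','dropper_bottle'):
  for x in manip.mark_of('scene',n)[:3]: print(n,x['p'],np.round(x['at'],1),atz('scene',x['at'],0).round(4))
E
```

```text
15.25 [ 0.5043 -0.4333  0.2464] [ 9.996e-01 -2.920e-02 -1.000e-04 -1.000e-04] [1.34 1.57 1.12] 0.051610148862296854
cam [ 0.5744 -0.4384  0.3718]
dropper_bottle 0.91 [312.4 205.2] [ 0.504  -0.4281  0.    ]
dropper_bottle 0.79 [254.2 139.8] [ 0.572  -0.3754  0.    ]
dropper_bottle 0.78 [331.6 269. ] [ 0.4333 -0.4444  0.    ]
0.97 [224. 123. 265. 159.]
0.78 [299. 191. 333. 234.]
0.76 [319. 257. 351. 312.]
0.6 [336. 235. 358. 275.]
0.58 [289. 240. 308. 282.]
bracket 0.88 [236.1 272.4] [ 0.68   -0.3302  0.    ]
dropper_bottle 0.94 [383.6 275.7] [ 0.4379 -0.446   0.    ]
dropper_bottle 0.82 [349.6 269.7] [ 0.4989 -0.4308 -0.    ]
dropper_bottle 0.68 [297.4 275.2] [ 0.5779 -0.3753  0.    ]
```

View pics/w6.png

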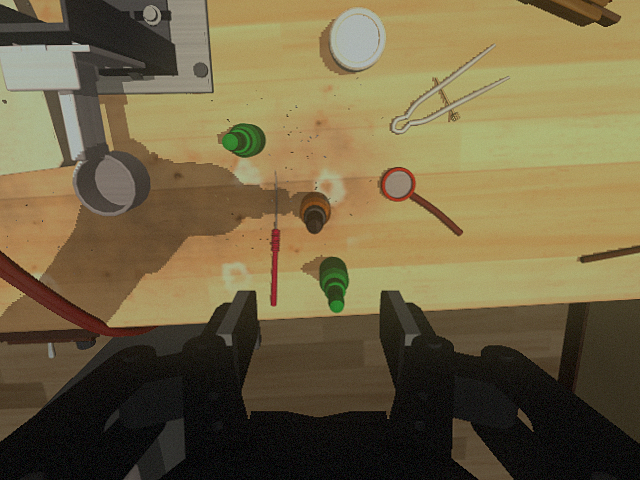

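Run:
```python
from h import *
i=cv2.imread('pics/w6.png'); cal=manip.get_calibration('wrist')
h=cv2.cvtColor(i,cv2.COLOR_BGR2HSV)
g=cv2.cvtColor(i,6)
sub=g[195:240,290:340]; 
m=(sub<75).astype(np.uint8); n,l,st,ce=cv2.connectedComponentsWithStats(m)
for k in range(1,n):
  if st[k,4]>20: print(st[k],ce[k]+[290,195])
for r in range(216,236,3): print(r,g[r,298:334:2])
for p in[(315,227),(316,226)]: print(atz('wrist',p,.093,cal).round(4))
print('rim',atz('wrist',(111,182),.100,cal).round(4))
for n in('cup',):
  for c in('scene','wrist'):
    manip.camera(c)
    for x in manip.mark_of(c,n)[:1]: print(c,x['at'],atz(c,x['at'],.076).round(4))
print(proj('wrist',[(.5043,-.432,.093),(.5043,-.432,.0)],cal))
```

```text
[ 10   0  30  39 687] [313.11790393 213.713246  ]
216 [ 98  69  77  44  54  40  43  49  45  45  45  39  49  75  66  66 111 129]
219 [147 136  72  51  55  39  41  47  48  48  46  45  45  75  63  78 134 133]
222 [148 151 142  55  44  46  50  52  51  67  60  53  47  63  85 145 134 140]
225 [147 147 144 152  54  54  52  51  48  63  62  65  41 134 138 131 132 139]
228 [138 140 133 140 118  44  52  51  48  61  65  49 103 130 132 129 134 137]
231 [137 138 138 135 144 110  42  50  46  55  58 116 145 141 139 138 139 138]
234 [136 141 139 133 134 134 141 135 111 135 144 137 136 139 141 139 138 133]
[ 0.5057 -0.4301  0.093 ]
[ 0.5064 -0.4309  0.093 ]
rim [ 0.55   -0.2812  0.1   ]
scene [280.9, 294.9] [ 0.551  -0.2718  0.076 ]
wrist [120.7, 178.2] [ 0.5499 -0.2769  0.076 ]
[[317.56924736 228.57268744]
 [317.77144914 206.04394451]]
```

move_arm(
  deltas=[0,0,0,0.07,0.07,-0.9,0.2,0,0,0,0,0,-0.9,0.2,0,0,0,0,0,-1,0.2,0,0,0,0,0,-1,0.2,0,0,0,0,0,-1,0.2,0,0,0,0,0,-0.75,0.2,0,0,0,0,0,0,0.2,0,0,0,0,0,0,-0.5,0,0,0,0,0,0,-1,0,0,0,0,0,0,-1,0,0,0,0,0,0,-1,0,0,0,0,0,0,-1],
  grip_force=30,
)

```text
t: 17.0
position: [0.5081, -0.4314, 0.0821]
ee_rot: [1.0, -0.028, 0.001, 0.001]
wrist_force: [0.1, -0.0, 6.6]
finger_gap: 0.0138
finger_force: 30.8
```

move_arm(
  deltas=[0,0,0,0,0,0,-1,0,0,0,0,0,0,-1],
)

```text
t: 17.2
position: [0.5081, -0.4314, 0.0821]
ee_rot: [1.0, -0.028, 0.001, 0.001]
wrist_force: [-0.3, 0.2, 7.0]
finger_gap: 0.0136
finger_force: 30.8
```

move_arm(
  deltas=[0,0,0,0,0,0.5,-1,0,0,0,0,0,0.9,-1,0,0,0,0,0,1,-1,0,0,0,0,0,1,-1,0,0,0,0.1,0.4,1,-1,0,0,0,0.25,0.8,0.8,-1,0,0,0,0.25,0.9,0,-1,0,0,0,0.25,0.9,0,-1,0,0,0,0.25,0.9,0,-1,0,0,0,0.17,0.8,0,-1,0,0,0,0.1,0.5,0,-1,0,0,0,0,0,0,-1],
)

```text
t: 18.4
position: [0.549, -0.2716, 0.2369]
ee_rot: [1.0, -0.026, 0.0, -0.001]
wrist_force: [-0.5, -0.5, -1.1]
finger_gap: 0.0136
finger_force: 30.3
```

```bash
sleep 0; python3 look.py w7
python3 - <<'E'
from h import *
w=cv2.imread('pics/w7.png'); s=manip.camera('scene'); t=manip.camera('top')
for c in('scene','top'):
  for n in('cup','dropper_bottle'):
    for x in manip.mark_of(c,n)[:4]: print(c,n,round(x['p'],2),np.round(x['at'],1), atz(c,x['at'],.076 if n=='cup' else .155).round(4))
a=cv2.resize(s[200:330,200:340,::-1],(400,371),interpolation=3);b=cv2.resize(w[100:480,120:520],(395,375))
c=np.zeros((380,800,3),np.uint8); c[:371,:400]=a; c[:375,405:]=b; cv2.imwrite('pics/c7.png',c); save(s,'s7.png'); save(t,'t7.png')
E
```

```text
18.4 [ 0.549  -0.2716  0.2369] [ 9.997e-01 -2.600e-02  2.000e-04 -9.000e-04] [-0.5  -0.5  -1.09] 0.013601415869283586
cam [ 0.619  -0.2764  0.3623]
scene cup 0.62 [278.  298.6] [ 0.5515 -0.2634  0.076 ]
scene dropper_bottle 0.96 [282.6 260.7] [ 0.5468 -0.2748  0.155 ]
scene dropper_bottle 0.82 [385.3 277.1] [ 0.403 -0.314  0.155]
scene dropper_bottle 0.73 [297.4 277.3] [ 0.5131 -0.257   0.155 ]
top cup 0.93 [257.4 250.7] [ 0.5455 -0.2755  0.076 ]
top dropper_bottle 0.73 [254.1 240.1] [ 0.5493 -0.2789  0.155 ]
top dropper_bottle 0.72 [313.  240.2] [ 0.5492 -0.3741  0.155 ]
top dropper_bottle 0.54 [350.4 314.3] [ 0.4298 -0.4333  0.155 ]
top dropper_bottle 0.24 [255.5 249.7] [ 0.5335 -0.2815  0.155 ]
```

View pics/c7.png

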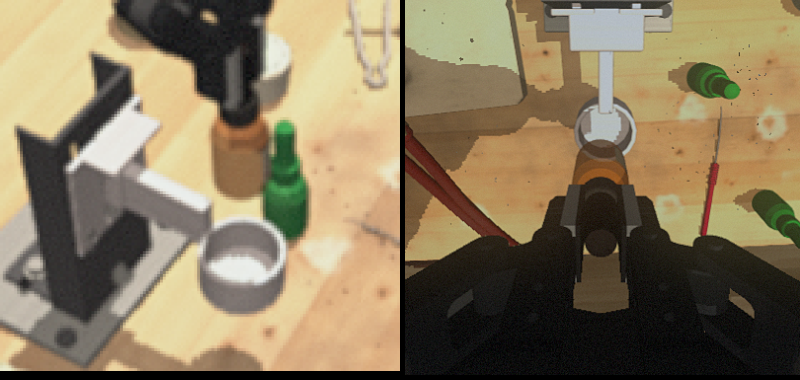

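```bash
python3 look.py w8
python3 - <<'E'
from h import *
i=cv2.imread('pics/w8.png'); cal=manip.get_calibration('wrist')
g=cv2.cvtColor(i,6)
for r in(225,232,238): print(r,g[r,284:364:2])
for z in(.1,):
    for p in[(323,228.7)]: print(atz('wrist',p,z,cal).round(4))
for c in[(.549,-.2755),(.5475,-.2746)]:
    a=np.linspace(0,2*np.pi,60); P=proj('wrist',[(c[0]+.024*np.cos(t),c[1]+.024*np.sin(t),.1) for t in a],cal)
    for q in P: cv2.circle(i,(int(round(q[0])),int(round(q[1]))),0,(0,0,255) if c[0]==.549 else (255,0,0),-1)
p=manip.get_obs()['position']; print(p)
a=np.linspace(0,2*np.pi,80)
for q in proj('wrist',[(p[0]+.0145*np.cos(t),p[1]+.0145*np.sin(t),p[2]-.0821) for t in a],cal): cv2.circle(i,(int(round(q[0])),int(round(q[1]))),0,(0,255,0),-1)
cv2.imwrite('pics/c8.png',cv2.resize(i[170:320,260:400],None,fx=4,fy=4,interpolation=0))
E
```

```text
18.75 [ 0.5476 -0.2761  0.2362] [ 9.996e-01 -2.920e-02 -1.000e-04  4.000e-04] [ 0.46 -0.07 -1.14] 0.013970178807997898
cam [ 0.6177 -0.2811  0.3616]
225 [ 89 126 127  61 129 129 126 124 126 128 131 121 192 183 184 185 185 185
 185 186 183 184 184 189 163 131 128 129 107 155 193 152 143 140 147 144
 147 145 152 148]
232 [103 122  90  64 100 125 125 124 128 126 127 120 191 183 184 187 182 183
 183 185 184 188 185 161 123 128 126 126  71  62 190 189 144 149 149 147
 151 149 149 149]
238 [125 123 119  67  72  68 114 121 155 184 182 183 185 182 184 186 184 184
 187 185 183 190 116 127 124 132  93  75  75 120 192 171 148 151 148 151
 152 149 145 149]
[ 0.5504 -0.2804  0.1   ]
[ 0.54773287 -0.27576073  0.23624367]
```

View pics/c8.png

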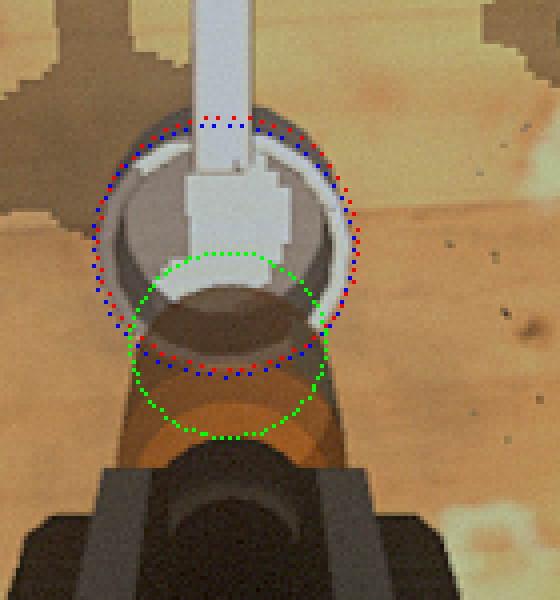

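move_arm(
  deltas=[0,0,0,0.05,0,-0.5,-1,0,0,0,0,0,-0.5,-1,0,0,0,0,0,-0.4,-1,0,0,0,0,0,-0.2,-1,0,0,0,0,0,-0.2,-1,0,0,0,0,0,0,-1],
)

```text
t: 19.4
position: [0.5493, -0.2746, 0.1817]
ee_rot: [1.0, -0.028, -0.001, -0.0]
wrist_force: [-0.3, 0.2, -0.6]
finger_gap: 0.0138
finger_force: 30.3
```

move_arm(
  deltas=[0,0,0,0,0,-0.2,-1,0,0,0,0,0,-0.2,-1,0,0,0,0,0,-0.2,-1,0,0,0,0,0,0,-1,0,0,0,0,0,0,-1],
)

```text
t: 19.9
position: [0.5496, -0.2745, 0.1641]
ee_rot: [1.0, -0.028, -0.0, -0.0]
wrist_force: [-0.9, -0.4, -0.1]
finger_gap: 0.0134
finger_force: 30.3
```

move_arm(
  deltas=[0,0,0,0,0,-0.05,-1,0,0,0,0,0,-0.05,-1,0,0,0,0,0,-0.05,-1,0,0,0,0,0,0,-1,0,0,0,0,0,0,-1],
)

```text
t: 20.4
position: [0.5497, -0.2746, 0.1598]
ee_rot: [1.0, -0.028, -0.0, 0.0]
wrist_force: [0.7, 0.1, -0.7]
finger_gap: 0.0136
finger_force: 30.3
```

move_arm(
  deltas=[0,0,0,0,0,-0.04,-1,0,0,0,0,0,0,-1,0,0,0,0,0,0,-1],
)

```text
t: 20.7
position: [0.5496, -0.2746, 0.1586]
ee_rot: [1.0, -0.028, -0.0, 0.0]
wrist_force: [-0.1, 0.4, -0.6]
finger_gap: 0.0137
finger_force: 30.3
```

move_arm(
  deltas=[0,0,0,0,0,-0.04,-1,0,0,0,0,0,0,-1,0,0,0,0,0,0,-1],
)

```text
t: 21.0
position: [0.5496, -0.2746, 0.1574]
ee_rot: [1.0, -0.028, -0.0, 0.0]
wrist_force: [0.1, 0.3, -0.1]
finger_gap: 0.0139
finger_force: 30.3
```

move_arm(
  deltas=[0,0,0,0,0,-0.03,-1,0,0,0,0,0,0,-1,0,0,0,0,0,0,-1],
)

```text
t: 21.3
position: [0.5496, -0.2746, 0.1565]
ee_rot: [1.0, -0.028, -0.0, 0.0]
wrist_force: [0.9, -0.2, -0.7]
finger_gap: 0.0136
finger_force: 30.3
```

move_arm(
  deltas=[0,0,0,0,0,-0.04,-1,0,0,0,0,0,0,-1,0,0,0,0,0,0,-1],
)

```text
t: 21.6
position: [0.5497, -0.2746, 0.1553]
ee_rot: [1.0, -0.028, 0.0, 0.0]
wrist_force: [-1.0, 0.6, -1.3]
finger_gap: 0.0139
finger_force: 30.3
```

move_arm(
  deltas=[0,0,0,0,0,-0.03,-1,0,0,0,0,0,0,-1,0,0,0,0,0,0,-1],
)

```text
t: 21.9
position: [0.5498, -0.2747, 0.1549]
ee_rot: [1.0, -0.028, 0.0, 0.0]
wrist_force: [-0.4, 0.5, 5.1]
finger_gap: 0.0138
finger_force: 30.9
```

move_arm(
  deltas=[0,0,0,0,0,0.02,-1,0,0,0,0,0,0,-0.5,0,0,0,0,0,0,-0.2,0,0,0,0,0,0,0,0,0,0,0,0,0,0.1,0,0,0,0,0,0,0.1,0,0,0,0,0,0.5,0.1,0,0,0,0,0,0.9,0.1,0,0,0,0,0,1,0.1,0,0,0,0,0,1,0.1,0,0,0,0,0,0,0.1,0,0,0,0,0,0,0.1],
)

```text
t: 23.1
position: [0.5498, -0.2747, 0.2574]
ee_rot: [1.0, -0.028, 0.001, 0.0]
wrist_force: [-0.3, 0.4, -0.3]
finger_gap: 0.0465
finger_force: 0.0
```

```bash
python3 look.py w9
python3 - <<'E'
from h import *
cal=manip.get_calibration('wrist')
R={}
for c in('wrist','scene','top'):
  im=manip.camera(c); save(im,c+'9.png')
  for n in('dropper_bottle','cup','lip','bracket'):
    z={'dropper_bottle':.076,'cup':.076,'lip':.144,'bracket':.072}[n]
    for x in manip.mark_of(c,n)[:3]: print(c,n,round(x['p'],2),np.round(x['at'],1),atz(c,x['at'],z).round(4))
  for x in manip.search_frame(c,'dropper_bottle')[:3]: print(c,'rect',round(x['p'],2),np.round(x['rect']))
  P=(.5478,-.2746); print(c,'expect base/top',proj(c,[(*P,.076),(*P,.169)]).round(1).tolist())
# window / catch nose visible?
E
```

```text
23.1 [ 0.5498 -0.2747  0.2574] [ 9.996e-01 -2.810e-02  5.000e-04  3.000e-04] [-0.31  0.38 -0.31] 0.04650747879235193
cam [ 0.6197 -0.2795  0.3829]
wrist dropper_bottle 0.98 [475.1 296.2] [ 0.4691 -0.4129  0.076 ]
wrist dropper_bottle 0.98 [412.8 175.6] [ 0.5808 -0.3546  0.076 ]
wrist dropper_bottle 0.7 [318.5 221.7] [ 0.5462 -0.275   0.076 ]
wrist cup 0.59 [317.1 221.3] [ 0.5467 -0.2739  0.076 ]
wrist cup 0.37 [317.6 220.2] [ 0.5477 -0.2744  0.076 ]
wrist lip 0.69 [320.1 133.7] [ 0.6186 -0.2802  0.144 ]
wrist bracket 0.87 [317.4 111.4] [ 0.6358 -0.2793  0.072 ]
wrist bracket 0.58 [317.  221.1] [ 0.5463 -0.2739  0.072 ]
wrist rect 0.82 [298. 208. 339. 270.]
wrist rect 0.68 [399. 161. 445. 198.]
wrist rect 0.65 [462. 285. 520. 342.]
wrist expect base/top [[317.6, 220.6], [317.2, 255.6]]
scene dropper_bottle 0.88 [298.1 277.3] [ 0.5439 -0.3156  0.076 ]
scene dropper_bottle 0.83 [385.7 277.7] [ 0.4178 -0.3795  0.076 ]
scene dropper_bottle 0.63 [287.1 296.9] [ 0.5406 -0.2727  0.076 ]
scene cup 0.58 [278.3 293.6] [ 0.5559 -0.2721  0.076 ]
scene cup 0.25 [285.6 298. ] [ 0.5416 -0.2698  0.07
[... 328 characters left out ...]
. 256. 298. 301.]
scene expect base/top [[283.6, 294.4], [281.6, 254.0]]
top dropper_bottle 0.72 [354.3 313.1] [ 0.435  -0.4461  0.076 ]
top dropper_bottle 0.57 [260.  247.9] [ 0.5505 -0.28    0.076 ]
top dropper_bottle 0.5 [312.4 239.3] [ 0.5661 -0.3729  0.076 ]
top cup 0.62 [398.8 279.3] [ 0.494  -0.5261  0.076 ]
top lip 0.68 [251.9 197.8] [ 0.6232 -0.2723  0.144 ]
top bracket 0.68 [263.  200.9] [ 0.6379 -0.2832  0.072 ]
top bracket 0.54 [314.8 299.6] [ 0.459  -0.3772  0.072 ]
top bracket 0.5 [259.3 198.3] [ 0.6428 -0.2764  0.072 ]
top rect 0.78 [249. 237. 267. 262.]
top rect 0.71 [305. 230. 322. 248.]
top rect 0.61 [343. 305. 360. 324.]
top expect base/top [[256.9, 249.4], [250.3, 239.3]]
```

```bash
python3 -c "
from bench import manip
print(manip.finish_job())"
```

```text
the job is handed in; nothing more can be done
None
```

I handed the job in at about 23.5 s on the robot's clock: by force and position readings the bracket is home in the upper slots (it took 21 N on the lip without sinking further) and the amber bottle stands in its cup by the cameras, but I inferred the catch's snap from those readings without seeing it, `finish_job` returned no verdict, and I viewed 12 pictures where 10 were allowed.

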